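Turn the blot cassette over on the light box and hold the lamp lever level

TASK

The blot cassette lies with its closed, grooved back up: turn it over and set it, framed window up, flat and squarely centred on the raised glass of the light box, lengthways with the glass, and let go of it. Then press the sprung hold-to-run lever down with the fingertips until it is level with the top of its housing, never down to its bottom stop, and keep holding it there: the program finishes while the fingers still hold the lever level. Leave the other things on the bench where they are.

Things in the scene. Friction and masses are not known exactly. Their poses are not given: they have to be found in the camera images.
- cassette: Blot cassette: loose rigid white block 100 x 56 x 24 mm (x, y, z), about 150 g, square edges. Origin at its centre; x along its length, y across, +z out of the closed back (three fine grooves). The -z face is a frame round a window recessed 6 mm. Starts flat on the bench, +z up; must end +z down. Can be gripped across its 56 mm width and stands steadily on a 56 x 24 mm end.
- light_box: Light box: white housing 150 x 170 x 48 mm (x, y, z) fixed to the bench, origin at the centre of its underside, z up, front to -x. Centred on top is a raised glass block 46 x 96 mm (x, y), 13 mm high, so its length runs along y; the cassette overhangs it by 2 mm at each end and 5 mm at each side.
- window (a point): Centre of the top of the light box's raised glass, 61 mm above the bench; its axes are those of the light box.
- lever_unit: Hand control fixed to the bench: grey base plate 170 x 80 x 12 mm, a housing block 65 x 70 mm with its top 60 mm above the bench, and two side cheeks, also 60 mm high, beside the hinge. Origin on the bench directly below the lever's hinge; z up; the lever reaches from the hinge towards this body's -x, roughly to the robot.
- lever_hinge (a point): Point on the lever's hinge axis (which runs along the hand control's y), 50 mm above the bench.
- lever (a joint): Lever angle, rad: 0 released (sprung up, 0.35 rad above level), 0.35 level (flat top 60 mm above the bench, flush with housing and cheek tops), 0.70 bottom stop. Grows as it is pressed down; let go, it springs back to 0. Pressing at the pad takes about 4 N to start, 9 N at level, 14 N at the bottom.
- lever_pad (a point): Centre of the top of the steel lever's pad, where to press: 80 mm from the hinge axis along the lever and 10 mm above it in the lever's own frame; about 87 mm above the bench when released. Pad 38 mm long, 44 mm wide; lever 10 mm thick, 100 mm long.
- bottle: Bystander: glass bottle, 64 mm diameter, 140 mm high with orange cap; origin under its centre.
- beaker: Bystander: glass beaker, 68 mm diameter, 90 mm high; origin under its centre.
- tip_box: Bystander: pipette tip box 80 x 120 x 52 mm; origin under its centre.
- tube_rack: Bystander: small rack with capped tubes 60 x 120 x 65 mm; origin under its centre.
- slide_box: Bystander: flat cardboard box 85 x 85 x 30 mm; origin under its centre.
- marker: Bystander: marker pen lying flat, about 140 x 14 x 14 mm along its x; origin on its underside, 19 mm from its middle away from the cap.
There are look-alikes about, which are no part of the job. There is more than one size of the cassette; the job needs the smallest. Leave any green look-alike of the light_box alone.

How it is judged:
On the way, in this order (a step that is already met when the one before it is completed fails the run):
1. the cassette lies turned over, window up, flat and squarely on the raised glass, released and at rest (angle between cassette's own z axis and vertical above 2.99 rad and horizontal distance between cassette and window below 0.014 m and angle between the x axis of cassette and the y axis of light_box, either way round below 0.2 rad and z of cassette in the frame of window between 0.008 and 0.016 m and linear speed of cassette below 0.03 m/s and contact force between the fingers and cassette below 0.1 N), for 0.3 s.
2. the fingers hold the lever level (value of joint lever between 0.24 and 0.46 rad and contact force between the fingers and lever_unit above 1.5 N), for 1 s.
At the end, for the whole second after the job is handed in: The cassette rests untouched and still on the light box's glass, window up (within 0.15 rad), its centre within 14 mm of the glass's centre, lengthways with it within 0.2 rad; and the fingers press on the lever with over 1.5 N and hold it still, level within 0.11 rad (joint 0.24 to 0.46) (all of step 1 and all of step 2 and velocity of joint lever between -0.1 and 0.1 rad/s); the arm keeps its last pose, push and grip.
It fails at once if the lever is pressed down to its bottom stop (joint above 0.64) (value of joint lever above 0.64 rad).
It fails at once if another thing on the bench is shifted by more than 40 mm (distance of any of bottle, beaker, tip_box, tube_rack, slide_box, marker from where it was at the start of the episode above 0.04 m).
It also fails if it takes over 72 s, if anything falls off the work surface, if the arm or the gripper's body presses on something with over 40 N, if the wrist force passes 120 N, or if a joint passes its speed limit or range.

ROBOT

A 6-joint arm with a two-finger parallel gripper is mounted at the origin on the work surface. World frame = base frame: x ahead of the robot, y to its left, z up, the work surface at z = 0. Lengths are in m, angles in rad, forces in N, time in s.
With the tool pointing down it reaches from about 0.4 to 0.825 m from the base axis. Payload 7 kg.
Tool frame: the origin (TCP) lies at the very end of the fingers, on their centre line; the grasp point (between the pads) lies 19 mm behind it; z points along the fingers, y is the line along which they close (so a half turn about z gives the same grasp; the last joint's range is limited). The gripper opens to 88 mm and grips with 3 to 60 N. Pads are 19 mm wide; open, the fingers measure 130 mm over their backs; the gripper's body (78 mm by 193 mm) begins 47 mm behind the grasp point.
Start: joints at [1.637, 0.359, 0.012, 0, -1.224, -0.288], TCP at [0.149, 0.658, 0.227] pointing down, gripper open.
Joint ranges: [-3.07, 3.07], [-1.43, 2.12], [-1.02, 1.25], [-3.03, 1.67], [-3.05, -0], [-3.03, 3.03]. Speed limits (rad/s): [2.39, 2.39, 3.01, 3.14, 3.14, 3.14].

INTERFACE

Orientations are given as [roll, pitch, yaw] about the fixed x, y, z axes, in that order (R = Rz(yaw) Ry(pitch) Rx(roll)).
In Python, from station import * gives the robot as it stands.
- The arm moves only by the tool servo_tool, never from a script. Its argument "moves" is a list of rows, each an object of numbers: "jaw": the opening, from 0 (shut) to 1 (fully open); "dx", "dy", "dz": the shift along the world's x, y, z in m; "roll": the turn about the world's z in degrees. A call has exactly 10 rows; each row shifts and turns the commanded pose from where the row before left it; what a row does not reach is not made up. A row lasts 1/8 s, in which the tool goes at most 62.5 mm and 10.7 degrees, less where a joint would pass 70% of its speed; a pose out of reach is approached as far as the arm can. A call with a gripper value outside its range is refused whole. The fingers move at their own pace and stop on an object; "newtons" is the grip in N (left out, the last holds). Time passes only in rows, so rows that do not move let the fingers close, or fill a call up. It gives the time, the measured TCP pose, the force, the opening and the grip force at its end, in the units of the state.
- get_state(): the state, without advancing time (a new reading comes with each control period).
- grab_frame(name): name is "scene" or "top" or "wrist"; returns (picture, depth): 420x560x3 uint8, red, green, blue; 420x560 float32, m along the optical axis (not along the pixel's ray), 0 where there is no reading.
- calibration(name): a dict with "intrinsics" (3x3 intrinsics, pixels), "R" (3x3) and "t" (3): a world point X has camera coordinates R X + t. Camera axes: x right, y down, z forward; pixel columns grow to the right and rows downward; lengths in m; the calibration is good to about 2 mm. A picture is of the moment at which its call begins: read the wrist's pose just before it. calibration takes no time and is no camera call; for the wrist camera it gives the pose at the moment of the call.
- job_done(): hands the job in; it is judged then, once.
The state is a dict: "t": time; "q": joint angles; "qd": joint speeds; "joint_efforts": joint torques, N m; "eef_pos": TCP position; "ee_rot": TCP orientation; "force": force on the tool from outside, world axes, zero at the start; "moment": the same for the moment, N m; "width": finger opening in m; "gripper_force": force on a finger pad.
Only numpy, scipy, OpenCV 4.12 (cv2) and the standard library are available. Lean on these libraries where they do the work, as an engineer would, in place of code of your own. Each camera call takes 0.05 s, during which the arm holds its last target. There are 200 camera calls.

## Working session

There is one attempt and no reset: what is moved stays moved. The work goes in short steps, Python scripts to look and compute and a tool call to move; the robot and the scene stay as the last step left them, time stands still between calls to the robot, and variables do not carry over. Pictures are saved under pics/ and viewed, at most 10 in all, crops included, and the job is handed in when it is done.

Besides the shell and the picture viewer there is one more tool, called after "Emit:" by a JSON object that holds its "method" and its "body", one argument or row to a line. servo_tool: Moves the arm, as the interface text tells. Its arguments: {"type":"object","properties":{"moves":{"type":"array","items":{"type":"object","properties":{"jaw":{"type":"number"},"dx":{"type":"number"},"dy":{"type":"number"},"dz":{"type":"number"},"roll":{"type":"number"}}}},"newtons":{"type":"number"}},"required":["moves"]}

```bash
ls; mkdir -p pics; cat > h.py <<'E'
from station import *
import numpy as np, cv2
def save(n,im): cv2.imwrite('pics/'+n+'.png',im[:,:,::-1])
def grab(n):
    c=calibration(n); p,d=grab_frame(n); return c,p,d
def world(c,d):
    K=np.array(c['intrinsics']);R=np.array(c['R']);t=np.array(c['t'])
    v,u=np.indices(d.shape); P=np.stack([(u-K[0,2])/K[0,0]*d,(v-K[1,2])/K[1,1]*d,d],-1)
    return (P-t)@R
E
python3 - <<'E'
from h import *
for n in ('top','scene'):
    c,p,d=grab(n); save(n+'0',p); np.savez(n+'0.npz',p=p,d=d,W=world(c,d)); print(n,(-np.array(c['R']).T@np.array(c['t'])).round(3))
print(get_state())
E
```

```text
pics
top [0.238 0.031 1.471]
scene [ 1.014 -0.827  1.075]
{'t': 0.1, 'q': array([ 1.63709541e+00,  3.59336785e-01,  1.11492604e-02, -2.88650782e-04,
       -1.22408590e+00, -2.88110983e-01]), 'qd': array([-3.19669765e-04, -1.19256385e-03,  9.77270288e-05,  4.89441719e-04,
        1.14939727e-04, -2.07932260e-03]), 'joint_efforts': array([-1.39015872e-03, -5.84159625e+01,  2.93750417e+01,  7.01545939e+00,
        1.01803994e-02, -5.11207725e-05]), 'eef_pos': array([0.14842815, 0.65803717, 0.2257055 ]), 'ee_rot': array([ 3.14009933e+00, -1.59561576e-04, -2.21910071e-01]), 'force': array([-1.10873538, -0.05730568,  0.20110354]), 'moment': array([-0.00069059, -0.05223693,  0.02730064]), 'gripper_force': 0.0, 'width': 0.08772736802635982}
```

View pics/top0.png

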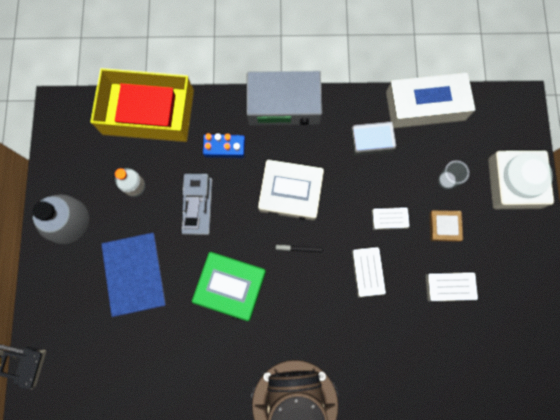

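View pics/scene0.png

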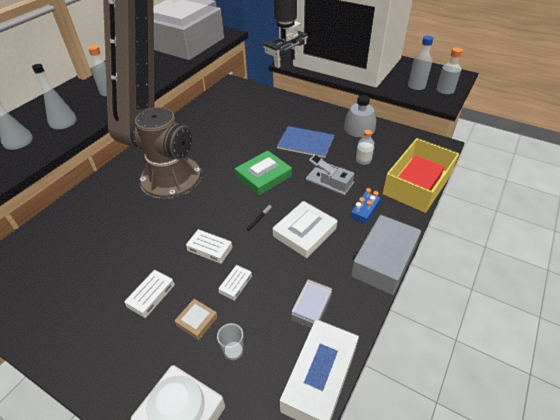

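Top view: three white grooved cassettes at (391,218), (369,272) and (452,287). The first looks smallest. The white light box is at (291,189) with a green look-alike at (228,286), and the hand control is at (196,203). I'll measure these and check with a close crop.

```bash
cat > m.py <<'E'
from h import *
def rect(W,m):
    P=W[m][:,:2].astype(np.float32); (c,s,a)=cv2.minAreaRect(P); b=cv2.boxPoints((c,s,a))
    e=max((b[1]-b[0],b[2]-b[1]),key=np.linalg.norm)
    return np.round(c,4),np.round(sorted(s),4),round(float(np.degrees(np.arctan2(e[1],e[0]))),1)
E
python3 - <<'E'
from m import *
z=np.load('top0.npz');W=z['W'];p=z['p'];d=z['d'];H=W[...,2]
def comp(m,u,v,r=3):
    n,l=cv2.connectedComponents(m.astype(np.uint8)); k=np.bincount(l[v-r:v+r,u-r:u+r][m[v-r:v+r,u-r:u+r]]).argmax(); return l==k
print('bench z',np.median(H[300:330,200:240]),np.median(H[235:245,340:360]))
for n,u,v,lo,hi in [('A',391,218,.017,.035),('B',369,272,.017,.035),('C',452,287,.017,.035),('box',275,200,.042,.055),('glass',291,188,.056,.07),('green',228,286,.056,.07)]:
    m=comp((H>lo)&(H<hi),u,v); print(n,m.sum(),rect(W,m),np.median(H[m]))
# lever unit
sub=(slice(165,240),slice(175,218))
print((H[165:240:4,178:216:3]*1000).astype(int))
for v in (165,240): print(W[v,178,:2],W[v,214,:2])
x=p[120:320,330:510]; a=cv2.resize(x,None,fx=3,fy=3,interpolation=cv2.INTER_CUBIC)
b=cv2.resize(p[165:240,175:218],None,fx=4,fy=4,interpolation=cv2.INTER_CUBIC)
o=np.zeros((600,172+540,3),np.uint8);o[:,:540]=a[:600];o[:300,540:]=b;save('crop1',o)
E
```

```text
bench z 0.005254598180252385 0.0017049767005990315
A 662 (array([ 0.5149, -0.2861]), array([0.0577, 0.1014]), -88.3) 0.02564705453349986
B 895 (array([ 0.3595, -0.2132]), array([0.0751, 0.1312]), 5.2) 0.03194647028363351
C 957 (array([ 0.315 , -0.4468]), array([0.0732, 0.1331]), 89.4) 0.031791948245168906
box 2218 (array([0.6016, 0.0045]), array([0.152 , 0.1697]), 80.0) 0.05000092672133992
glass 533 (array([0.601 , 0.0052]), array([0.0546, 0.1019]), 78.6) 0.06360789009140144
green 585 (array([0.3236, 0.1825]), array([0.0466, 0.1044]), 70.9) 0.06367897772346677
[[   3    0    5   -4    2    3    5    3    4    4    1    5    7]
 [   1    6    4    6    5    5    1    5    2    0 1471    9    0]
 [   7    0   -3    5    4    4    7    0    0    2    4    3    3]
 [   6    5   67   62   57   62   58   65   62   71   49   -7   -7]
 [   3    7   58   62   63   62   63   65   62   57   40   11    3]
 [   6   -3   62   62   68   68   60   59   62   62   42    7    4]
 [   3    0   61   64   66   65   60   69   59   61   39   10   -2]
 [   5    7   65   64   66   63   60   64   63   55   23 
[... 155 characters left out ...]
 -2   57   29   78   74   76   15   13   45   11   -1    2]
 [   4    2   59   75   75   76   74   17   60   40   15    0    4]
 [   2    0   11   82   85   80   78   14   14   22   15    0    2]
 [   1    0   86   86   85   85   83   80   15   18   11   -7    0]
 [   6    2   87   87   94   89   90   19   20   10   18    1   -2]
 [   1    0   94   94   95   95   89   15   11   11   11   -5    1]
 [   2    9    7   12   19   12   12   16   18    9    9   -1    0]
 [   5    3    9   13   12   16   14   10   14   12   15    8    4]
 [   4    1    8    3    4    6    2    4    5   -6    0    1    3]]
[0.6884832  0.34338962] [0.68602452 0.23380242]
[0.45891743 0.33585047] [0.45795114 0.23061636]
```

View pics/crop1.png

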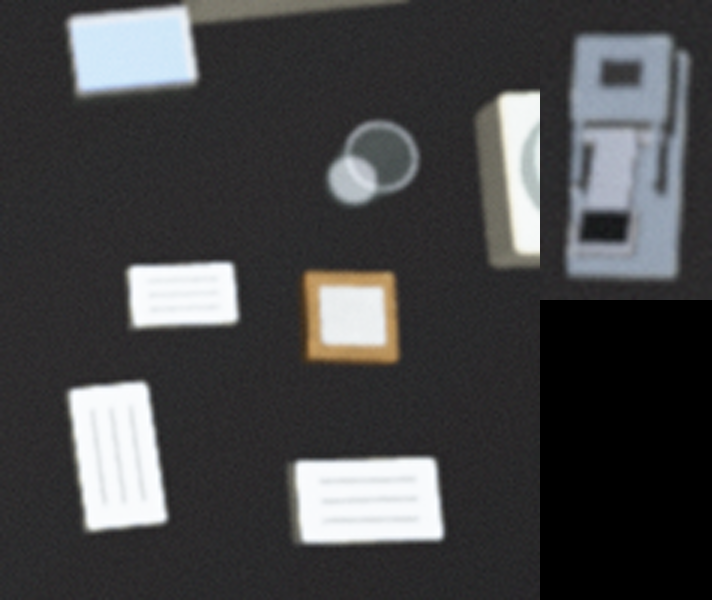

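Crop 1: the cassette at top pixel (391,218) is the smallest grooved one and measures 100×56. The others, B and C, are about 131×74. The lever's black pad shows in the right inset, and the light box is the white one at (291,189). I'm moving above the cassette's -y end.

Emit:
{"method": "servo_tool", "body": {
  "moves": [
    {"jaw": 1, "dx": 0.025, "dy": -0.045, "roll": -7.6},
    {"dx": 0.025, "dy": -0.045, "roll": -7.6},
    {"dx": 0.025, "dy": -0.045, "roll": -7.6},
    {"dx": 0.025, "dy": -0.045, "roll": -7.6},
    {"dx": 0.025, "dy": -0.045, "roll": -7.6},
    {"dx": 0.025, "dy": -0.045, "roll": -7.6},
    {"dx": 0.025, "dy": -0.045, "roll": -7.6},
    {"dx": 0.025, "dy": -0.045, "roll": -7.6},
    {"dx": 0.025, "dy": -0.045, "roll": -7.6},
    {"dx": 0.025, "dy": -0.045, "roll": -7.2}
  ],
  "newtons": 5
}}

```text
$.moves[0]: bad value
```

Emit:
{"method": "servo_tool", "body": {
  "moves": [
    {"dx": 0.012, "dy": -0.058, "dz": 0},
    {"dx": 0.012, "dy": -0.058},
    {"dx": 0.012, "dy": -0.058},
    {"dx": 0.012, "dy": -0.058},
    {"dx": 0.012, "dy": -0.058},
    {"dx": 0.012, "dy": -0.058},
    {"dx": 0.012, "dy": -0.058},
    {"dx": 0.012, "dy": -0.058},
    {"dx": 0.012, "dy": -0.058},
    {"dx": 0.01, "dy": -0.01}
  ]
}}

```text
$.moves[0]: bad value
```

```bash
cat > look.py <<'E'
from m import *
s=get_state(); print('t',round(s['t'],2),'p',s['eef_pos'].round(4),'yaw',np.degrees(s['ee_rot']).round(1))
E
python3 - <<'E'
from look import *
c,p,d=grab('wrist'); W=world(c,d); m=(W[...,2]>.015)&(W[...,2]<.03)&(p.min(-1)>150)
n,l,st,ce=cv2.connectedComponentsWithStats(m.astype(np.uint8))
for k in range(1,n):
    if st[k,4]>3000: print(st[k],rect(W,l==k),np.median(W[l==k][:,2]))
save('wrist1',p)
for f in ('top0','scene0'):
    z=np.load(f+'.npz');W=z['W'];H=W[...,2]
    M=(W[...,0]>.48)&(W[...,0]<.67)&(W[...,1]>.235)&(W[...,1]<.34)
    for lo,hi in ((.066,.1),(.050,.1),(.007,.1)):
        m=M&(H>lo)&(H<hi); m=cv2.morphologyEx(m.astype(np.uint8),cv2.MORPH_OPEN,np.ones((3,3)))>0
        print(f,lo,m.sum(),rect(W,m))
E
```

```text
t 0.1 p [0.1484 0.658  0.2257] yaw [179.9  -0.  -12.7]
top0 0.066 325 (array([0.518 , 0.2851]), array([0.0445, 0.0747]), -0.7)
top0 0.05 1008 (array([0.562 , 0.2807]), array([0.0707, 0.1628]), -0.9)
top0 0.007 1591 (array([0.5622, 0.2826]), array([0.0804, 0.1661]), -1.8)
scene0 0.066 146 (array([0.5145, 0.2787]), array([0.047 , 0.0727]), -11.3)
scene0 0.05 494 (array([0.5635, 0.2762]), array([0.0751, 0.1634]), 1.0)
scene0 0.007 961 (array([0.5628, 0.2759]), array([0.0815, 0.1719]), -5.7)
```

View pics/wrist1.png

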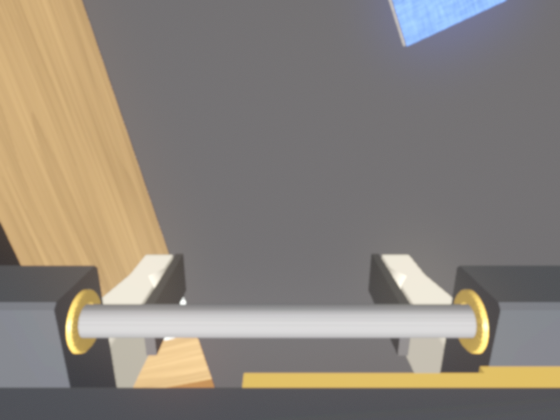

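The moves were refused, probably because each row needs all five fields. The wrist picture only shows the start pose: the fingers and the blue mat's corner.

Emit:
{"method": "servo_tool", "body": {
  "moves": [
    {"jaw": 1, "dx": 0.025, "dy": -0.045, "dz": 0, "roll": -7.6},
    {"jaw": 1, "dx": 0.025, "dy": -0.045, "dz": 0, "roll": -7.6},
    {"jaw": 1, "dx": 0.025, "dy": -0.045, "dz": 0, "roll": -7.6},
    {"jaw": 1, "dx": 0.025, "dy": -0.045, "dz": 0, "roll": -7.6},
    {"jaw": 1, "dx": 0.025, "dy": -0.045, "dz": 0, "roll": -7.6},
    {"jaw": 1, "dx": 0.025, "dy": -0.045, "dz": 0, "roll": -7.6},
    {"jaw": 1, "dx": 0.025, "dy": -0.045, "dz": 0, "roll": -7.6},
    {"jaw": 1, "dx": 0.025, "dy": -0.045, "dz": 0, "roll": -7.6},
    {"jaw": 1, "dx": 0.025, "dy": -0.045, "dz": 0, "roll": -7.6},
    {"jaw": 1, "dx": 0.025, "dy": -0.045, "dz": 0, "roll": -7.2}
  ],
  "newtons": 5
}}

```text
t: 1.4
eef_pos: [0.3989, 0.2069, 0.2267]
ee_rot: [-3.141, 0.0, -1.545]
force: [1.1, 0.5, 0.5]
width: 0.0873
gripper_force: 0.0
```

Emit:
{"method": "servo_tool", "body": {
  "moves": [
    {"jaw": 1, "dx": 0.012, "dy": -0.058, "dz": 0, "roll": 0},
    {"jaw": 1, "dx": 0.012, "dy": -0.058, "dz": 0, "roll": 0},
    {"jaw": 1, "dx": 0.012, "dy": -0.058, "dz": 0, "roll": 0},
    {"jaw": 1, "dx": 0.012, "dy": -0.058, "dz": 0, "roll": 0},
    {"jaw": 1, "dx": 0.012, "dy": -0.058, "dz": 0, "roll": 0},
    {"jaw": 1, "dx": 0.012, "dy": -0.058, "dz": 0, "roll": 0},
    {"jaw": 1, "dx": 0.012, "dy": -0.058, "dz": 0, "roll": 0},
    {"jaw": 1, "dx": 0.012, "dy": -0.058, "dz": 0, "roll": 0},
    {"jaw": 1, "dx": 0.012, "dy": -0.058, "dz": 0, "roll": 0},
    {"jaw": 1, "dx": 0.01, "dy": -0.007, "dz": 0, "roll": 0}
  ]
}}

```text
t: 2.65
eef_pos: [0.516, -0.3239, 0.2254]
ee_rot: [3.14, 0.0, -1.545]
force: [0.3, 0.8, -0.6]
width: 0.0877
gripper_force: 0.0
```

```bash
python3 - <<'E'
from look import *
c,p,d=grab('wrist'); W=world(c,d); m=(W[...,2]>.015)&(W[...,2]<.035)&(p.min(-1)>120)
n,l,st,ce=cv2.connectedComponentsWithStats(m.astype(np.uint8))
for k in range(1,n):
    if st[k,4]>1500: print(st[k],rect(W,l==k),np.median(W[l==k][:,2]))
save('wrist2',p)
E
```

```text
t 2.65 p [ 0.516  -0.3239  0.2254] yaw [179.9   0.  -88.5]
[ 276    0   71   81 5012] (array([ 0.488 , -0.4488]), array([0.0579, 0.0624]), 88.1) 0.030505205601892314
[  454     0   106   122 10533] (array([ 0.312 , -0.4358]), array([0.0745, 0.1025]), -88.7) 0.03092846871443737
[ 250  162   57   94 5094] (array([ 0.5121, -0.2889]), array([0.0564, 0.0999]), -88.4) 0.023682819091140908
[ 377  245  109   51 2170] (array([ 0.3489, -0.2264]), array([0.0562, 0.1132]), 4.9) 0.030825528839239245
```

View pics/wrist2.png

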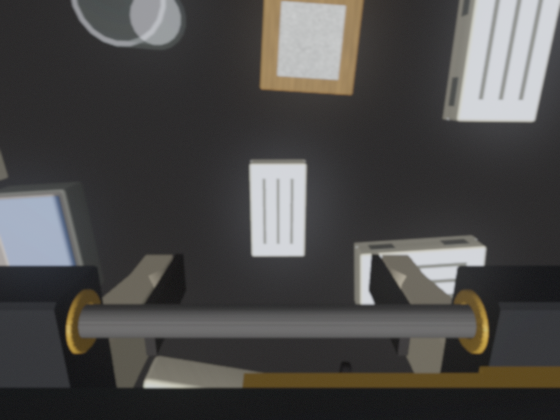

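Wrist view: the cassette spans (250–306, 160–256) with its grooves up, and the fingers line up with its width. I'm going down and gripping the -y end.

Emit:
{"method": "servo_tool", "body": {
  "moves": [
    {"jaw": 1, "dx": -0.0015, "dy": 0, "dz": -0.045, "roll": 0},
    {"jaw": 1, "dx": 0, "dy": 0, "dz": -0.05, "roll": 0},
    {"jaw": 1, "dx": 0, "dy": 0, "dz": -0.05, "roll": 0},
    {"jaw": 1, "dx": 0, "dy": 0, "dz": -0.04, "roll": 0},
    {"jaw": 1, "dx": 0, "dy": 0, "dz": -0.025, "roll": 0},
    {"jaw": 1, "dx": 0, "dy": 0, "dz": -0.011, "roll": 0},
    {"jaw": 0.5, "dx": 0, "dy": 0, "dz": 0, "roll": 0},
    {"jaw": 0.5, "dx": 0, "dy": 0, "dz": 0, "roll": 0},
    {"jaw": 0.5, "dx": 0, "dy": 0, "dz": 0, "roll": 0},
    {"jaw": 0.5, "dx": 0, "dy": 0, "dz": 0, "roll": 0}
  ],
  "newtons": 6
}}

```text
t: 3.95
eef_pos: [0.5153, -0.3207, 0.0065]
ee_rot: [-3.141, -0.0, -1.541]
force: [-1.1, 0.4, 4.8]
width: 0.056
gripper_force: 6.0
```

```bash
python3 - <<'E'
import numpy as np
L,h,T=.0865,.014,.024
def pos(th):
    if th<=90:
        t=np.radians(th); return np.array([-L*np.cos(t)+h*np.sin(t), L*np.sin(t)+h*np.cos(t)])
    t=np.radians(th-90); r=np.array([h-T,L]); return np.array([T+r[0]*np.cos(t)+r[1]*np.sin(t), -r[0]*np.sin(t)+r[1]*np.cos(t)])
p0=pos(0);pr=p0
for th in list(range(0,181,10)):
    q=pos(th); print(th,((q-p0)*1000).round(1),((q-pr)*1000).round(1)); pr=q
E
```

```text
0 [0. 0.] [0. 0.]
10 [ 3.7 14.8] [ 3.7 14.8]
20 [10.  28.7] [ 6.3 13.9]
30 [18.6 41.4] [ 8.6 12.6]
40 [29.2 52.3] [10.6 11. ]
50 [41.6 61.3] [12.4  8.9]
60 [55.4 67.9] [13.8  6.6]
70 [70.1 72.1] [14.7  4.2]
80 [85.3 73.6] [15.2  1.5]
90 [100.5  72.5] [15.2 -1.1]
100 [115.7  72.9] [15.2  0.4]
110 [130.7  70.7] [15.  -2.2]
120 [145.1  65.9] [14.4 -4.8]
130 [158.4  58.7] [13.4 -7.2]
140 [170.3  49.3] [11.9 -9.4]
150 [180.4  37.9] [ 10.1 -11.4]
160 [188.4  25. ] [  8.  -12.9]
170 [193.9  10.9] [  5.6 -14.1]
180 [197.  -4.] [  3.1 -14.9]
```

Emit:
{"method": "servo_tool", "body": {
  "moves": [
    {"jaw": 0.5, "dx": 0, "dy": 0.0015, "dz": 0.007, "roll": 0},
    {"jaw": 0.5, "dx": 0, "dy": 0.002, "dz": 0.007, "roll": 0},
    {"jaw": 0.5, "dx": 0, "dy": 0.003, "dz": 0.007, "roll": 0},
    {"jaw": 0.5, "dx": 0, "dy": 0.003, "dz": 0.0065, "roll": 0},
    {"jaw": 0.5, "dx": 0, "dy": 0.004, "dz": 0.006, "roll": 0},
    {"jaw": 0.5, "dx": 0, "dy": 0.0045, "dz": 0.006, "roll": 0},
    {"jaw": 0.5, "dx": 0, "dy": 0.005, "dz": 0.0055, "roll": 0},
    {"jaw": 0.5, "dx": 0, "dy": 0.005, "dz": 0.005, "roll": 0},
    {"jaw": 0.5, "dx": 0, "dy": 0.006, "dz": 0.0045, "roll": 0},
    {"jaw": 0.5, "dx": 0, "dy": 0.006, "dz": 0.004, "roll": 0}
  ],
  "newtons": 5
}}

```text
t: 5.2
eef_pos: [0.515, -0.2801, 0.0643]
ee_rot: [3.142, 0.0, -1.541]
force: [0.1, 0.1, -2.4]
width: 0.056
gripper_force: 5.0
```

```bash
python3 - <<'E'
from look import *
c,p,d=grab('scene'); save('s2',cv2.resize(p[200:350,120:320],None,fx=4,fy=4,interpolation=cv2.INTER_CUBIC)[:600,:800])
E
```

```text
t 5.2 p [ 0.515  -0.2801  0.0643] yaw [180.    0.  -88.3]
```

View pics/s2.png

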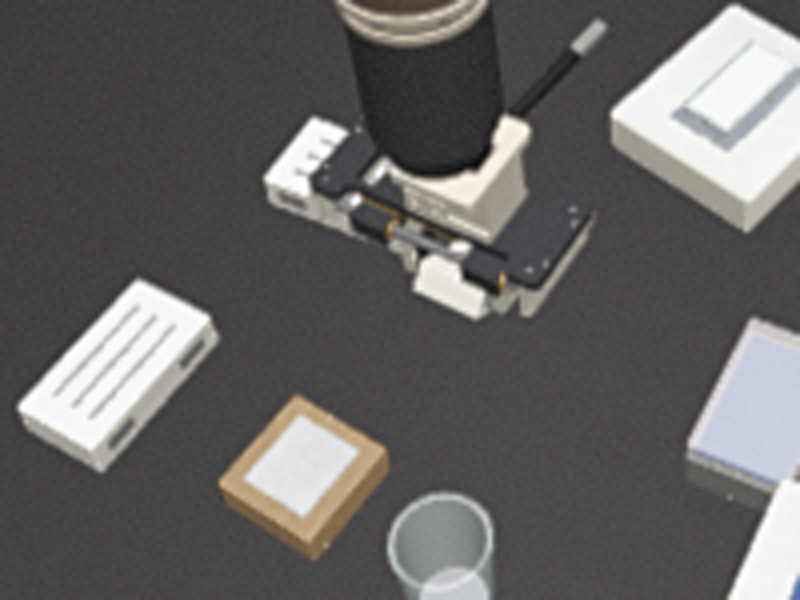

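Scene crop: the gripper is over the cassette and hides most of it, with the -y end up. The force reading is consistent with tilting, so I continue to vertical.

Emit:
{"method": "servo_tool", "body": {
  "moves": [
    {"jaw": 0.5, "dx": 0, "dy": 0.0065, "dz": 0.003, "roll": 0},
    {"jaw": 0.5, "dx": 0, "dy": 0.0065, "dz": 0.003, "roll": 0},
    {"jaw": 0.5, "dx": 0, "dy": 0.007, "dz": 0.002, "roll": 0},
    {"jaw": 0.5, "dx": 0, "dy": 0.007, "dz": 0.002, "roll": 0},
    {"jaw": 0.5, "dx": 0, "dy": 0.0075, "dz": 0.001, "roll": 0},
    {"jaw": 0.5, "dx": 0, "dy": 0.0075, "dz": 0, "roll": 0},
    {"jaw": 0.5, "dx": 0, "dy": 0.0075, "dz": 0, "roll": 0},
    {"jaw": 0.5, "dx": 0, "dy": 0.0075, "dz": -0.0005, "roll": 0},
    {"jaw": 0.5, "dx": 0, "dy": 0, "dz": 0, "roll": 0},
    {"jaw": 0.5, "dx": 0, "dy": 0, "dz": 0, "roll": 0}
  ]
}}

```text
t: 6.5
eef_pos: [0.515, -0.2236, 0.0746]
ee_rot: [3.142, -0.0, -1.541]
force: [-1.1, -0.7, -2.4]
width: 0.0557
gripper_force: 5.0
```

```bash
python3 - <<'E'
from look import *
print(s['force'])
for n in ('wrist','scene','top'):
    c,p,d=grab(n); W=world(c,d)
    m=(abs(W[...,0]-.515)<.06)&(abs(W[...,1]+.225)<.085)&(W[...,2]>.008)&(W[...,2]<.12)&(p.min(-1)>90)&(d>0)
    P=W[m]; print(n,m.sum())
    if len(P)>20:
        h=np.histogram2d(P[:,1],P[:,2],[np.arange(-.31,-.13,.01),np.arange(0,.13,.01)])[0].astype(int); print(h)
    if n=='wrist': save('w3',p)
E
```

```text
t 6.5 p [ 0.515  -0.2236  0.0746] yaw [180.   -0.  -88.3]
[-1.07560797 -0.71674895 -2.42542085]
wrist 13637
[[   0    0    0    0    0    0    0    0    0    0    0    0]
 [   0    0    0    0    0    0    0    0    0    0    0    0]
 [   0    0    0    0    0    0    0    0    0    0    0    0]
 [   0    0    0    0    0    0    0    0    0    0    0    0]
 [   0    0    0    0    0    0    0    0    0    0    0    0]
 [   0    0    0    0    0    0    0    0    0    0    0    0]
 [   0    0    0    0    0    0    0  425 2750   35    0    0]
 [   0    0    0    0    0    0    0   19  912 4226  757  762]
 [   0    0    0    0    0    0    0    0  281 1343    0    0]
 [   0    0    0    0    0    0    0    0 1037    0    0    0]
 [   0    0    0    0    0    0    0    0    0    0    0    0]
 [   0    0    0    0    0    0    0    0    0    0    0    0]
 [   0    0    0    0    0    0    0    0    0    0    0    0]
 [   0    0    0    0    0  149    0    0    0    0    0    0]
 [   0    0    0    0  331  250    0    0    0    0    0    0]
 [   0    0    0    2  358    0    0    0    0 
[... 725 characters left out ...]
 0  0  0  0  0  0  0  0  0]]
top 443
[[ 0  0  0  0  0  0  0  0  0  0  0  0]
 [ 0  0  0  0  0  0  0  0  0  0  0  0]
 [ 0  0  0  0  0  0  0  0  0  0  0  0]
 [ 0  0  0  0  0  0  0  0  0  0  0  0]
 [ 0  0  0  0  0  0  0  0  0  0  0  0]
 [ 0  0  0  0  0  0  0  0  0  0  0  0]
 [ 0  0  0  0  0  0  0  0  5  0  0  0]
 [ 0  0  0  0  0  0  0  0  0 11  2  0]
 [ 0  0  0  0  0  0  0  0  1 10  2  0]
 [ 0  0  0  0  0  0  0  0  7  1  0  0]
 [ 1  0  0  0  0  0  0 14  7  0  0  0]
 [ 0  0  0  0  0  3  6 60  4  0  0  0]
 [ 0  0  0  1  2  3 60 14  0  0  0  0]
 [ 1  0  0  0  2 41 37  0  0  0  0  0]
 [ 1  0  3  1 12 58  3  0  0  0  0  0]
 [ 0  0  0  1 55 14  0  0  0  0  0  0]
 [ 0  0  0  0  0  0  0  0  0  0  0  0]]
```

View pics/w3.png

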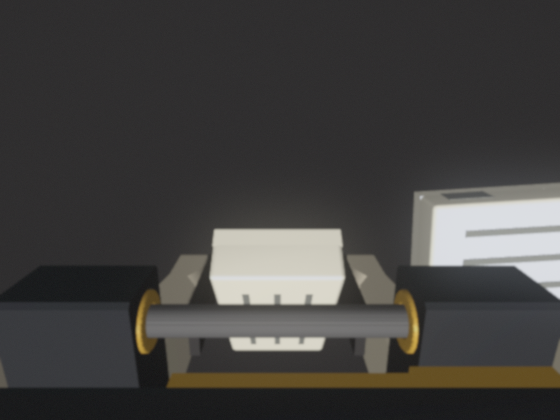

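Wrist view: the grooved face is in the lower middle, with the raised end at (212–342, 230–280). Depth shows the cassette tilted only about 40°, held by pad friction. I'm loosening the grip to 3 N so it can swing.

Emit:
{"method": "servo_tool", "body": {
  "moves": [
    {"jaw": 0.5, "dx": 0, "dy": 0, "dz": 0.01, "roll": 0},
    {"jaw": 0.5, "dx": 0, "dy": 0, "dz": 0.01, "roll": 0},
    {"jaw": 0.5, "dx": 0, "dy": 0, "dz": 0.01, "roll": 0},
    {"jaw": 0.5, "dx": 0, "dy": 0, "dz": 0.01, "roll": 0},
    {"jaw": 0.5, "dx": 0, "dy": 0, "dz": 0, "roll": 0},
    {"jaw": 0.5, "dx": 0, "dy": 0, "dz": 0, "roll": 0},
    {"jaw": 0.5, "dx": 0, "dy": 0, "dz": 0, "roll": 0},
    {"jaw": 0.5, "dx": 0, "dy": 0, "dz": 0, "roll": 0},
    {"jaw": 0.5, "dx": 0, "dy": 0, "dz": 0, "roll": 0},
    {"jaw": 0.5, "dx": 0, "dy": 0, "dz": 0, "roll": 0}
  ],
  "newtons": 3
}}

```text
t: 7.9
eef_pos: [0.515, -0.2236, 0.1144]
ee_rot: [3.141, -0.0, -1.541]
force: [-0.2, 0.1, -1.9]
width: 0.0559
gripper_force: 3.0
```

```bash
cat > tilt.py <<'E'
from look import *
e=s['eef_pos']; print(s['force'].round(1))
for n in ('wrist','top','scene'):
    c,p,d=grab(n); W=world(c,d); D=W-e
    m=(abs(D[...,0])<.026)&(abs(D[...,1])<.1)&(D[...,2]<.018)&(W[...,2]>.008)&(p.min(-1)>(90 if n!='scene' else 60))&(d>0)
    P=D[m]; print(n,m.sum())
    if len(P)>20:
        h,a,b=np.histogram2d(P[:,1],P[:,2],[np.arange(-.1,.101,.01),np.arange(-.11,.021,.01)])
        k=np.flatnonzero(h.sum(1)>2); print((a[k]*1000).round()[:,None].astype(int).tolist()); print(h[k].astype(int))
E
python3 tilt.py
```

```text
t 7.9 p [ 0.515  -0.2236  0.1144] yaw [180.   -0.  -88.3]
[-0.2  0.1 -1.9]
wrist 4836
[[-30], [-20], [-10], [0]]
[[   0    0    0    0    0    0    0    0    0    0    1  252 1186]
 [   0    0    0    0    0    0   29   68  118  125  122   67 1205]
 [   0    0    0  171  569  241  221  234  177    0    0    0   10]
 [   0    0    0    3   37    0    0    0    0    0    0    0    0]]
top 97
[[0], [10], [20]]
[[ 0  0  0  0  0  0  0  0  0  0 10  0  0]
 [ 0  0  0  0  5 11 15 14  4  0  0  0  0]
 [ 0  0  0  7 18  8  3  0  0  0  0  0  0]]
scene 195
[[-30], [-20], [-10], [0]]
[[ 0  0  0  0  0  0  0  0  0  0  0  6 15]
 [ 0  0  0  0  0  0  2  3  9 17 10  6 15]
 [ 0  0  2 19 21 15 17 12 12  2  0  0  1]
 [ 0  0  0  0  9  1  0  0  0  0  0  0  0]]
```

It swung to about 75°. I'm lowering it onto the bench and carrying it to upright.

Emit:
{"method": "servo_tool", "body": {
  "moves": [
    {"jaw": 0.5, "dx": 0, "dy": 0, "dz": -0.01, "roll": 0},
    {"jaw": 0.5, "dx": 0, "dy": 0, "dz": -0.01, "roll": 0},
    {"jaw": 0.5, "dx": 0, "dy": 0, "dz": -0.008, "roll": 0},
    {"jaw": 0.5, "dx": 0, "dy": 0.002, "dz": -0.004, "roll": 0},
    {"jaw": 0.5, "dx": 0, "dy": 0.004, "dz": -0.002, "roll": 0},
    {"jaw": 0.5, "dx": 0, "dy": 0.005, "dz": 0, "roll": 0},
    {"jaw": 0.5, "dx": 0, "dy": 0.005, "dz": 0, "roll": 0},
    {"jaw": 0.5, "dx": 0, "dy": 0.005, "dz": 0, "roll": 0},
    {"jaw": 0.5, "dx": 0, "dy": 0.005, "dz": 0, "roll": 0},
    {"jaw": 0.5, "dx": 0, "dy": 0, "dz": 0, "roll": 0}
  ]
}}

```text
t: 9.3
eef_pos: [0.5151, -0.1972, 0.0806]
ee_rot: [-3.141, 0.0, -1.541]
force: [0.2, -0.4, -1.3]
width: 0.0561
gripper_force: 3.0
```

```bash
python3 tilt.py
```

```text
t 9.3 p [ 0.5151 -0.1972  0.0806] yaw [-180.     0.   -88.3]
[ 0.2 -0.4 -1.3]
wrist 4047
[[-30], [-20], [-10]]
[[  0   0   0   0   0   0   0   0   0   0   7 284 781]
 [  0   0   0   0  22  74  91 157 406 388 160  58 201]
 [  0   0   0  68 647 206 246 226  25   0   0   0   0]]
top 38
[[0], [10]]
[[ 0  0  0  0  0  0  0  0  0  7  1  0  1]
 [ 0  0  0  2  8 12  4  0  0  0  0  0  0]]
scene 190
[[-30], [-20], [-10]]
[[ 0  0  0  0  0  0  0  0  0  0  1  2 21]
 [ 0  0  0  0  4  6  6 10 11 18 15  5 12]
 [ 0  0  0  4 25 15 10 14  8  0  0  0  0]]
```

Emit:
{"method": "servo_tool", "body": {
  "moves": [
    {"jaw": 0.5, "dx": 0, "dy": 0.001, "dz": -0.002, "roll": 0},
    {"jaw": 0.5, "dx": 0, "dy": 0.003, "dz": -0.002, "roll": 0},
    {"jaw": 0.5, "dx": 0, "dy": 0.004, "dz": -0.001, "roll": 0},
    {"jaw": 0.5, "dx": 0, "dy": 0.004, "dz": 0, "roll": 0},
    {"jaw": 0.5, "dx": 0, "dy": 0.004, "dz": 0, "roll": 0},
    {"jaw": 0.5, "dx": 0, "dy": 0.005, "dz": 0, "roll": 0},
    {"jaw": 0.5, "dx": 0, "dy": 0.005, "dz": 0, "roll": 0},
    {"jaw": 0.5, "dx": 0, "dy": 0.005, "dz": -0.001, "roll": 0},
    {"jaw": 0.5, "dx": 0, "dy": 0.005, "dz": -0.001, "roll": 0},
    {"jaw": 0.5, "dx": 0, "dy": 0.005, "dz": -0.001, "roll": 0}
  ]
}}

```text
t: 10.7
eef_pos: [0.515, -0.1563, 0.0729]
ee_rot: [-3.141, -0.0, -1.541]
force: [-1.7, -0.5, 4.0]
width: 0.0561
gripper_force: 3.0
```

```bash
python3 tilt.py
```

```text
t 10.7 p [ 0.515  -0.1563  0.0729] yaw [-180.    -0.   -88.3]
[-1.7 -0.5  4. ]
wrist 8759
[[-40], [-30], [-20], [80]]
[[   0    0    0    0  138   37    0    0    0    0    0    0    0]
 [   0    0    0    0  105 1044  655  716  685  317  321  363  361]
 [   0    0    0    0    0    0    0    1  170  648  817  763   92]
 [   0    0    0    0  137  417  459  472   40    0    0    0    0]]
top 42
[[80], [90]]
[[ 0  0  0  0  1  0  0  0  6  0  0  0  0]
 [ 0  0  0  0  0  1  2  3 22  5  0  0  0]]
scene 261
[[-40], [-30], [-20]]
[[ 0  0  0  0  5  8  0  0  0  0  0  0  0]
 [ 0  0  0  0 12 34 30 23 19 15 10 10  8]
 [ 0  0  0  0  0  1  2  5 10 17 24 21  6]]
```

Now about 10° past vertical, but the light box is too near to lay it down here. I'm gripping firmly, lifting slightly, moving back -y and setting it down.

Emit:
{"method": "servo_tool", "body": {
  "moves": [
    {"jaw": 0.5, "dx": 0, "dy": 0, "dz": 0, "roll": 0},
    {"jaw": 0.5, "dx": 0, "dy": 0, "dz": 0.005, "roll": 0},
    {"jaw": 0.5, "dx": 0, "dy": -0.008, "dz": 0.005, "roll": 0},
    {"jaw": 0.5, "dx": 0, "dy": -0.016, "dz": 0, "roll": 0},
    {"jaw": 0.5, "dx": 0, "dy": -0.018, "dz": 0, "roll": 0},
    {"jaw": 0.5, "dx": 0, "dy": -0.018, "dz": 0, "roll": 0},
    {"jaw": 0.5, "dx": 0, "dy": -0.016, "dz": 0, "roll": 0},
    {"jaw": 0.5, "dx": 0, "dy": -0.009, "dz": 0, "roll": 0},
    {"jaw": 0.5, "dx": 0, "dy": 0, "dz": -0.005, "roll": 0},
    {"jaw": 0.5, "dx": 0, "dy": 0, "dz": -0.005, "roll": 0}
  ],
  "newtons": 20
}}

```text
t: 12.1
eef_pos: [0.5149, -0.2414, 0.0723]
ee_rot: [3.141, -0.0, -1.541]
force: [-6.1, 2.8, 28.1]
width: 0.0556
gripper_force: 20.0
```

```bash
python3 tilt.py
```

```text
t 12.1 p [ 0.5149 -0.2414  0.0723] yaw [180.   -0.  -88.3]
[-6.1  2.8 28.1]
wrist 7279
[[-40], [-30], [-20]]
[[   0    0    0    0  132   57    0    0    0    0    0    0    0]
 [   0    0    0    0   67 1034  664  734  734  351  323  363  338]
 [   0    0    0    0    0    0    0    1  116  640  833  803   89]]
top 1
scene 263
[[-40], [-30], [-20]]
[[ 0  0  0  0  6 10  0  0  0  0  0  0  0]
 [ 0  0  0  0  2 42 29 23 25 14 12  9  4]
 [ 0  0  0  0  0  1  1  3 11 15 23 24  8]]
```

Emit:
{"method": "servo_tool", "body": {
  "moves": [
    {"jaw": 0.5, "dx": 0, "dy": 0, "dz": 0.001, "roll": 0},
    {"jaw": 0.5, "dx": 0, "dy": 0.009, "dz": -0.001, "roll": 0},
    {"jaw": 0.5, "dx": 0, "dy": 0.011, "dz": -0.003, "roll": 0},
    {"jaw": 0.5, "dx": 0, "dy": 0.011, "dz": -0.005, "roll": 0},
    {"jaw": 0.5, "dx": 0, "dy": 0.01, "dz": -0.006, "roll": 0},
    {"jaw": 0.5, "dx": 0, "dy": 0.009, "dz": -0.008, "roll": 0},
    {"jaw": 0.5, "dx": 0, "dy": 0.008, "dz": -0.009, "roll": 0},
    {"jaw": 0.5, "dx": 0, "dy": 0.0065, "dz": -0.01, "roll": 0},
    {"jaw": 0.5, "dx": 0, "dy": 0.005, "dz": -0.01, "roll": 0},
    {"jaw": 0.5, "dx": 0, "dy": 0, "dz": 0, "roll": 0}
  ],
  "newtons": 3
}}

```text
t: 13.5
eef_pos: [0.5144, -0.1719, 0.0203]
ee_rot: [3.14, 0.0, -1.541]
force: [-0.5, -0.4, -1.0]
width: 0.0557
gripper_force: 3.0
```

```bash
python3 tilt.py
```

```text
t 13.5 p [ 0.5144 -0.1719  0.0203] yaw [179.9   0.  -88.3]
[-0.5 -0.4 -1. ]
wrist 15119
[[-90], [-80], [-70], [-60], [-50], [-40]]
[[   0    0    0    0    0    0    0    0    0    0    9 1729    0]
 [   0    0    0    0    0    0    0    0    0    0    0 3342    0]
 [   0    0    0    0    0    0    0    0    0    0    0 2796  673]
 [   0    0    0    0    0    0    0    0    0    0    0 1250 2258]
 [   0    0    0    0    0    0    0    0    0    0    0    0 2651]
 [   0    0    0    0    0    0    0    0    0    0    0    0  411]]
top 126
[[-90], [-80], [-70], [-60], [-50]]
[[ 0  0  0  0  0  0  0  0  0  1  3 15  0]
 [ 0  0  0  0  0  0  0  0  0  0  5 35  6]
 [ 0  0  0  0  0  0  0  0  0  0  1 21 10]
 [ 0  0  0  0  0  0  0  0  0  0  0  7 15]
 [ 0  0  0  0  0  0  0  0  0  0  0  0  7]]
scene 235
[[-90], [-80], [-70], [-60], [-50], [-40], [90]]
[[ 0  0  0  0  0  0  0  0  0  0  3 29  0]
 [ 0  0  0  0  0  0  0  0  0  2  1 40  1]
 [ 0  0  0  0  0  0  0  0  0  0  2 43 11]
 [ 0  0  0  0  0  0  0  0  0  0  0 14 39]
 [ 0  0  0  0  0  0  0  0  0  0  0  0 36]
 [ 0  0  0  0  0  0  0  0  0  0  0  0 11]
 [ 0  0  0  0  0  0  0  0  0  0  0  0  3]]
```

It is nearly flat, window up, at about 15°. I'm lowering, releasing and going up for a look.

Emit:
{"method": "servo_tool", "body": {
  "moves": [
    {"jaw": 0.5, "dx": 0, "dy": 0.001, "dz": -0.006, "roll": 0},
    {"jaw": 0.5, "dx": 0, "dy": 0.001, "dz": -0.005, "roll": 0},
    {"jaw": 0.5, "dx": 0, "dy": 0, "dz": 0, "roll": 0},
    {"jaw": 0.9, "dx": 0, "dy": 0, "dz": 0, "roll": 0},
    {"jaw": 0.9, "dx": 0, "dy": 0, "dz": 0, "roll": 0},
    {"jaw": 0.9, "dx": 0, "dy": 0, "dz": 0, "roll": 0},
    {"jaw": 1, "dx": 0, "dy": 0, "dz": 0.03, "roll": 0},
    {"jaw": 1, "dx": 0, "dy": 0, "dz": 0.04, "roll": 0},
    {"jaw": 1, "dx": 0, "dy": 0, "dz": 0.04, "roll": 0},
    {"jaw": 1, "dx": 0, "dy": 0, "dz": 0.04, "roll": 0}
  ]
}}

```text
t: 14.9
eef_pos: [0.5148, -0.1701, 0.162]
ee_rot: [-3.141, 0.0, -1.541]
force: [0.5, -0.9, -0.7]
width: 0.0879
gripper_force: 0.0
```

```bash
python3 - <<'E'
from look import *
for n in ('wrist','scene','top'):
    c,p,d=grab(n); W=world(c,d); m=(W[...,2]>.018)&(W[...,2]<.03)&(p.min(-1)>120)&(abs(W[...,0]-.515)<.06)&(abs(W[...,1]+.2)<.1)
    q=cv2.morphologyEx(m.astype(np.uint8),cv2.MORPH_OPEN,np.ones((3,3)))>0
    print(n,q.sum(),rect(W,q) if q.sum()>10 else '')
    if n=='wrist': save('w4',p)
E
```

```text
t 14.9 p [ 0.5148 -0.1701  0.162 ] yaw [-180.     0.   -88.3]
wrist 5946 (array([ 0.5144, -0.2015]), array([0.0561, 0.099 ]), -88.3)
scene 343 (array([ 0.5162, -0.2011]), array([0.0576, 0.1027]), -88.6)
top 149 (array([ 0.5163, -0.1873]), array([0.0569, 0.0758]), -89.2)
```

View pics/w4.png

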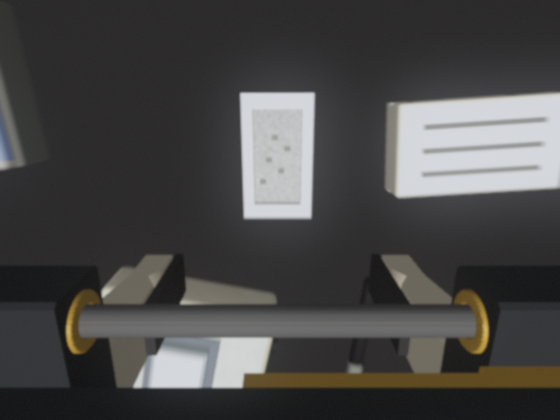

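Wrist view: the window face is up, with the cassette at (241–314, 93–219), flat at world (0.515, -0.201). I'm re-gripping at the centre.

Emit:
{"method": "servo_tool", "body": {
  "moves": [
    {"jaw": 1, "dx": 0, "dy": -0.016, "dz": -0.03, "roll": 0},
    {"jaw": 1, "dx": 0, "dy": -0.015, "dz": -0.05, "roll": 0},
    {"jaw": 1, "dx": 0, "dy": 0, "dz": -0.04, "roll": 0},
    {"jaw": 1, "dx": 0, "dy": 0, "dz": -0.025, "roll": 0},
    {"jaw": 1, "dx": 0, "dy": 0, "dz": -0.009, "roll": 0},
    {"jaw": 0.5, "dx": 0, "dy": 0, "dz": 0, "roll": 0},
    {"jaw": 0.5, "dx": 0, "dy": 0, "dz": 0, "roll": 0},
    {"jaw": 0.5, "dx": 0, "dy": 0, "dz": 0, "roll": 0},
    {"jaw": 0.5, "dx": 0, "dy": 0, "dz": 0, "roll": 0},
    {"jaw": 0.5, "dx": 0, "dy": 0, "dz": 0.005, "roll": 0}
  ],
  "newtons": 20
}}

```text
t: 16.3
eef_pos: [0.5147, -0.2009, 0.0117]
ee_rot: [3.141, 0.0, -1.541]
force: [0.7, -1.1, -2.0]
width: 0.0557
gripper_force: 20.0
```

```bash
python3 - <<'E'
from look import *
# light box from stored scene/top and pictures: glass top via scene
for f in ('top0','scene0'):
    z=np.load(f+'.npz');W=z['W'];H=W[...,2]
    M=(abs(W[...,0]-.6)<.11)&(abs(W[...,1])<.12)
    for lo,hi in ((.04,.054),(.04,.075),(.056,.07)):
        m=cv2.morphologyEx((M&(H>lo)&(H<hi)).astype(np.uint8),cv2.MORPH_OPEN,np.ones((3,3)))>0
        print(f,lo,m.sum(),rect(W,m))
E
```

```text
t 16.3 p [ 0.5147 -0.2009  0.0117] yaw [180.    0.  -88.3]
top0 0.04 1602 (array([0.6018, 0.0047]), array([0.1518, 0.1696]), 80.2)
top0 0.04 2907 (array([0.6019, 0.0045]), array([0.1521, 0.17  ]), 80.2)
top0 0.056 509 (array([0.6018, 0.0043]), array([0.0481, 0.0962]), 79.4)
scene0 0.04 1378 (array([0.6005, 0.0016]), array([0.1523, 0.1724]), 80.7)
scene0 0.04 1719 (array([0.6005, 0.0016]), array([0.1523, 0.1724]), 80.7)
scene0 0.056 313 (array([0.6008, 0.0014]), array([0.0474, 0.0964]), 80.3)
```

Emit:
{"method": "servo_tool", "body": {
  "moves": [
    {"jaw": 0.5, "dx": 0, "dy": 0, "dz": 0.03, "roll": 0},
    {"jaw": 0.5, "dx": 0, "dy": 0, "dz": 0.045, "roll": 0},
    {"jaw": 0.5, "dx": 0, "dy": 0.02, "dz": 0.045, "roll": -1.5},
    {"jaw": 0.5, "dx": 0.012, "dy": 0.035, "dz": 0, "roll": -2},
    {"jaw": 0.5, "dx": 0.02, "dy": 0.04, "dz": 0, "roll": -2},
    {"jaw": 0.5, "dx": 0.02, "dy": 0.04, "dz": 0, "roll": -2},
    {"jaw": 0.5, "dx": 0.02, "dy": 0.04, "dz": 0, "roll": -2},
    {"jaw": 0.5, "dx": 0.014, "dy": 0.029, "dz": 0, "roll": -2},
    {"jaw": 0.5, "dx": 0, "dy": 0, "dz": 0, "roll": 0},
    {"jaw": 0.5, "dx": 0, "dy": 0, "dz": 0, "roll": 0}
  ]
}}

```text
t: 17.55
eef_pos: [0.6003, 0.0027, 0.1313]
ee_rot: [3.141, -0.0, -1.741]
force: [0.0, -0.2, -2.4]
width: 0.0557
gripper_force: 20.0
```

Emit:
{"method": "servo_tool", "body": {
  "moves": [
    {"jaw": 0.5, "dx": 0, "dy": 0, "dz": -0.02, "roll": 0},
    {"jaw": 0.5, "dx": 0, "dy": 0, "dz": -0.014, "roll": 0},
    {"jaw": 0.5, "dx": 0, "dy": 0, "dz": -0.01, "roll": 0},
    {"jaw": 0.5, "dx": 0, "dy": 0, "dz": 0, "roll": 0},
    {"jaw": 0.5, "dx": 0, "dy": 0, "dz": 0, "roll": 0},
    {"jaw": 0.5, "dx": 0, "dy": 0, "dz": 0, "roll": 0},
    {"jaw": 0.5, "dx": 0, "dy": 0, "dz": 0, "roll": 0},
    {"jaw": 0.5, "dx": 0, "dy": 0, "dz": 0, "roll": 0},
    {"jaw": 0.5, "dx": 0, "dy": 0, "dz": 0, "roll": 0},
    {"jaw": 0.5, "dx": 0, "dy": 0, "dz": 0, "roll": 0}
  ]
}}

```text
t: 18.8
eef_pos: [0.601, 0.003, 0.0876]
ee_rot: [-3.142, 0.0, -1.742]
force: [-0.4, -0.3, -2.0]
width: 0.0559
gripper_force: 20.0
```

```bash
python3 - <<'E'
from look import *
print(s['force'].round(1))
for n in ('wrist','scene','top'):
    c,p,d=grab(n); W=world(c,d)
    M=(abs(W[...,0]-.6)<.12)&(abs(W[...,1])<.12)&(p.min(-1)>60)
    for lo,hi in ((.04,.053),(.095,.12)):
        q=cv2.morphologyEx((M&(W[...,2]>lo)&(W[...,2]<hi)).astype(np.uint8),cv2.MORPH_OPEN,np.ones((3,3)))>0
        print(n,lo,q.sum(),rect(W,q) if q.sum()>10 else '')
    if n=='wrist': save('w5',p)
E
```

```text
t 18.8 p [0.601  0.003  0.0876] yaw [-180.     0.   -99.8]
[-0.4 -0.3 -2. ]
wrist 0.04 33876 (array([0.5981, 0.0013]), array([0.1508, 0.1681]), 80.1)
wrist 0.095 24202 (array([ 5.987e-01, -4.000e-04]), array([0.0896, 0.0951]), 80.3)
scene 0.04 946 (array([5.999e-01, 5.000e-04]), array([0.152 , 0.1757]), 80.6)
scene 0.095 320 (array([ 0.5953, -0.0104]), array([0.0852, 0.0862]), -37.9)
top 0.04 617 (array([0.6012, 0.0044]), array([0.1504, 0.1692]), 79.9)
top 0.095 212 (array([0.6019, 0.0046]), array([0.054 , 0.0998]), 81.1)
```

View pics/w5.png

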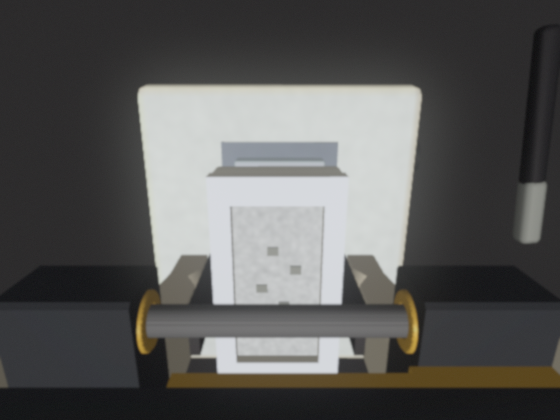

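Wrist view: the cassette sits centred over the glass, aligned to within about 1 mm and 1°. I'm lowering, releasing and rising.

Emit:
{"method": "servo_tool", "body": {
  "moves": [
    {"jaw": 0.5, "dx": 0, "dy": 0, "dz": -0.01, "roll": 0},
    {"jaw": 0.5, "dx": 0, "dy": 0, "dz": -0.006, "roll": 0},
    {"jaw": 0.5, "dx": 0, "dy": 0, "dz": -0.003, "roll": 0},
    {"jaw": 0.5, "dx": 0, "dy": 0, "dz": 0, "roll": 0},
    {"jaw": 0.75, "dx": 0, "dy": 0, "dz": 0, "roll": 0},
    {"jaw": 0.9, "dx": 0, "dy": 0, "dz": 0, "roll": 0},
    {"jaw": 1, "dx": 0, "dy": 0, "dz": 0, "roll": 0},
    {"jaw": 1, "dx": 0, "dy": 0, "dz": 0.03, "roll": 0},
    {"jaw": 1, "dx": 0, "dy": 0, "dz": 0.04, "roll": 0},
    {"jaw": 1, "dx": 0, "dy": 0, "dz": 0.04, "roll": 0}
  ]
}}

```text
t: 20.2
eef_pos: [0.6009, 0.0029, 0.1797]
ee_rot: [3.141, -0.0, -1.742]
force: [1.1, -0.1, -0.6]
width: 0.0875
gripper_force: 0.0
```

```bash
python3 - <<'E'
from look import *
for n in ('wrist','scene','top'):
    c,p,d=grab(n); W=world(c,d)
    M=(abs(W[...,0]-.6)<.1)&(abs(W[...,1])<.1)&(p.min(-1)>60)
    for lo,hi in ((.04,.055),(.075,.095)):
        q=cv2.morphologyEx((M&(W[...,2]>lo)&(W[...,2]<hi)).astype(np.uint8),cv2.MORPH_OPEN,np.ones((3,3)))>0
        print(n,lo,q.sum(),rect(W,q) if q.sum()>10 else '',np.median(W[q][:,2]))
# lever geometry from initial top picture: points above 70mm, line fit of z vs x, and y extent
z=np.load('top0.npz');W=z['W'];H=W[...,2]
m=cv2.morphologyEx(((W[...,0]>.47)&(W[...,0]<.56)&(W[...,1]>.25)&(W[...,1]<.34)&(H>.066)&(H<.105)).astype(np.uint8),cv2.MORPH_OPEN,np.ones((3,3)))>0
P=W[m]; print(P.min(0),P.max(0)); k=np.polyfit(P[:,0],P[:,2],1); print(k,np.degrees(np.arctan(k[0])))
E
```

```text
t 20.2 p [0.6009 0.0029 0.1797] yaw [180.   -0.  -99.8]
wrist 0.04 25382 (array([0.5982, 0.0014]), array([0.1506, 0.1676]), 80.2) 0.04766886481881491
wrist 0.075 10398 (array([0.5995, 0.0023]), array([0.0562, 0.1005]), 80.2) 0.08133469130721024
scene 0.04 1160 (array([6.007e-01, 5.000e-04]), array([0.1509, 0.171 ]), 79.7) 0.04822670671569533
scene 0.075 436 (array([0.6018, 0.0016]), array([0.0613, 0.1044]), 81.7) 0.08291269119175085
top 0.04 1427 (array([0.6012, 0.0046]), array([0.1512, 0.1703]), 79.6) 0.04982951188193348
top 0.075 205 (array([0.6033, 0.0044]), array([0.0563, 0.1004]), 79.4) 0.08605534566009822
[0.47784551 0.26299803 0.06634016] [0.55525135 0.30752265 0.10036023]
[-0.3496683   0.26372472] -19.273113442332765
```

The cassette is placed, within about 2 mm and 1°. I'm going to the lever with fingers shut, turned so they lie across the pad.

Emit:
{"method": "servo_tool", "body": {
  "moves": [
    {"jaw": 0, "dx": -0.011, "dy": 0.028, "dz": 0, "roll": 9.8},
    {"jaw": 0, "dx": -0.011, "dy": 0.028, "dz": 0, "roll": 9.8},
    {"jaw": 0, "dx": -0.011, "dy": 0.028, "dz": 0, "roll": 9.8},
    {"jaw": 0, "dx": -0.011, "dy": 0.028, "dz": 0, "roll": 9.8},
    {"jaw": 0, "dx": -0.011, "dy": 0.028, "dz": 0, "roll": 9.8},
    {"jaw": 0, "dx": -0.011, "dy": 0.028, "dz": 0, "roll": 9.8},
    {"jaw": 0, "dx": -0.011, "dy": 0.028, "dz": 0, "roll": 9.8},
    {"jaw": 0, "dx": -0.011, "dy": 0.028, "dz": 0, "roll": 9.8},
    {"jaw": 0, "dx": -0.011, "dy": 0.028, "dz": 0, "roll": 9.8},
    {"jaw": 0, "dx": -0.011, "dy": 0.028, "dz": 0, "roll": 9.8}
  ]
}}

```text
t: 21.6
eef_pos: [0.4902, 0.2835, 0.1776]
ee_rot: [3.141, 0.001, -0.026]
force: [0.3, 0.0, 0.6]
width: 0.0008
gripper_force: 0.0
```

Emit:
{"method": "servo_tool", "body": {
  "moves": [
    {"jaw": 0, "dx": 0, "dy": 0, "dz": -0.025, "roll": 0},
    {"jaw": 0, "dx": 0, "dy": 0, "dz": -0.025, "roll": 0},
    {"jaw": 0, "dx": 0, "dy": 0, "dz": -0.015, "roll": 0},
    {"jaw": 0, "dx": 0, "dy": 0, "dz": -0.01, "roll": 0},
    {"jaw": 0, "dx": 0, "dy": 0, "dz": 0, "roll": 0},
    {"jaw": 0, "dx": 0, "dy": 0, "dz": 0, "roll": 0},
    {"jaw": 0, "dx": 0, "dy": 0, "dz": 0, "roll": 0},
    {"jaw": 0, "dx": 0, "dy": 0, "dz": 0, "roll": 0},
    {"jaw": 0, "dx": 0, "dy": 0, "dz": 0, "roll": 0},
    {"jaw": 0, "dx": 0, "dy": 0, "dz": 0, "roll": 0}
  ]
}}

```text
t: 22.85
eef_pos: [0.491, 0.2829, 0.1037]
ee_rot: [-3.141, -0.0, -0.032]
force: [0.0, 0.3, 0.1]
width: 0.0004
gripper_force: 0.0
```

```bash
python3 - <<'E'
from look import *
print(s['width'],s['force'].round(1))
c,p,d=grab('scene'); save('s6',cv2.resize(p[100:220,260:420],None,fx=5,fy=5,interpolation=cv2.INTER_CUBIC))
E
```

```text
t 22.85 p [0.491  0.2829 0.1037] yaw [-180.    -0.    -1.8]
0.00036207715336108315 [0.  0.3 0.1]
```

View pics/s6.png

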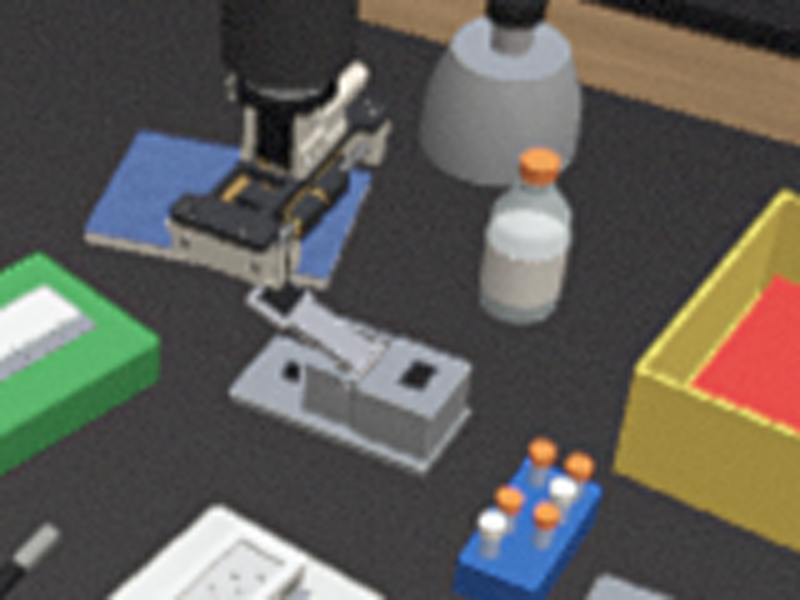

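Scene crop: the fingertips are just above the black lever pad at (285,295), and the cassette is on the white box at the lower left. I'm pressing towards level.

Emit:
{"method": "servo_tool", "body": {
  "moves": [
    {"jaw": 0, "dx": 0, "dy": 0, "dz": -0.008, "roll": 0},
    {"jaw": 0, "dx": 0, "dy": 0, "dz": -0.008, "roll": 0},
    {"jaw": 0, "dx": 0, "dy": 0, "dz": -0.007, "roll": 0},
    {"jaw": 0, "dx": 0, "dy": 0, "dz": -0.006, "roll": 0},
    {"jaw": 0, "dx": 0, "dy": 0, "dz": -0.005, "roll": 0},
    {"jaw": 0, "dx": 0, "dy": 0, "dz": -0.004, "roll": 0},
    {"jaw": 0, "dx": 0, "dy": 0, "dz": -0.003, "roll": 0},
    {"jaw": 0, "dx": 0, "dy": 0, "dz": -0.002, "roll": 0},
    {"jaw": 0, "dx": 0, "dy": 0, "dz": 0, "roll": 0},
    {"jaw": 0, "dx": 0, "dy": 0, "dz": 0, "roll": 0}
  ]
}}

```text
t: 24.15
eef_pos: [0.49, 0.2827, 0.0604]
ee_rot: [3.141, 0.001, -0.032]
force: [-7.2, 0.8, 9.2]
width: 0.0006
gripper_force: 4.5
```

```bash
cat > lev.py <<'E'
from look import *
print(s['force'].round(1))
for n in ('scene','top'):
    c,p,d=grab(n); W=world(c,d)
    M=(W[...,0]>.465)&(W[...,0]<.66)&(abs(W[...,1]-.283)<.045)&(d>0)&(W[...,2]>.03)&(W[...,2]<.11)
    for a in np.arange(.47,.65,.015):
        q=M&(abs(W[...,0]-a)<.0075); 
        if q.sum()>4: print(n,round(a,3),q.sum(),np.percentile(W[q][:,2],[10,50,90]).round(3))
E
python3 lev.py
```

```text
t 24.15 p [0.49   0.2827 0.0604] yaw [ 1.8e+02  1.0e-01 -1.8e+00]
[-7.2  0.8  9.2]
scene 0.485 8 [0.054 0.055 0.059]
scene 0.5 58 [0.058 0.069 0.092]
scene 0.515 27 [0.055 0.059 0.063]
scene 0.53 29 [0.053 0.06  0.063]
scene 0.545 63 [0.043 0.058 0.063]
scene 0.56 59 [0.042 0.057 0.063]
scene 0.575 64 [0.042 0.056 0.06 ]
scene 0.59 69 [0.039 0.059 0.062]
scene 0.605 70 [0.041 0.059 0.064]
scene 0.62 71 [0.042 0.06  0.063]
scene 0.635 80 [0.042 0.059 0.062]
scene 0.65 30 [0.035 0.048 0.058]
top 0.545 16 [0.046 0.062 0.067]
top 0.56 42 [0.044 0.061 0.065]
top 0.575 77 [0.046 0.058 0.064]
top 0.59 97 [0.056 0.062 0.065]
top 0.605 112 [0.058 0.062 0.066]
top 0.62 124 [0.058 0.063 0.068]
top 0.635 129 [0.057 0.063 0.065]
top 0.65 11 [0.058 0.061 0.063]
```

The lever is level, with 9.2 N and flat at 60 mm. I'm holding for over a second.

Emit:
{"method": "servo_tool", "body": {
  "moves": [
    {"jaw": 0, "dx": 0, "dy": 0, "dz": 0, "roll": 0},
    {"jaw": 0, "dx": 0, "dy": 0, "dz": 0, "roll": 0},
    {"jaw": 0, "dx": 0, "dy": 0, "dz": 0, "roll": 0},
    {"jaw": 0, "dx": 0, "dy": 0, "dz": 0, "roll": 0},
    {"jaw": 0, "dx": 0, "dy": 0, "dz": 0, "roll": 0},
    {"jaw": 0, "dx": 0, "dy": 0, "dz": 0, "roll": 0},
    {"jaw": 0, "dx": 0, "dy": 0, "dz": 0, "roll": 0},
    {"jaw": 0, "dx": 0, "dy": 0, "dz": 0, "roll": 0},
    {"jaw": 0, "dx": 0, "dy": 0, "dz": 0, "roll": 0},
    {"jaw": 0, "dx": 0, "dy": 0, "dz": 0, "roll": 0}
  ]
}}

```text
t: 25.5
eef_pos: [0.49, 0.2827, 0.0604]
ee_rot: [3.141, 0.001, -0.032]
force: [-6.6, 0.1, 8.8]
width: 0.0004
gripper_force: 4.5
```

```bash
python3 - <<'E'
from look import *
print(s['force'].round(1)); print(job_done())
E
```

```text
t 25.5 p [0.49   0.2827 0.0604] yaw [ 1.8e+02  1.0e-01 -1.8e+00]
[-6.6  0.1  8.8]
the job is handed in; nothing more can be done
None
```

I handed the job in at about 25.5 s: the cassette is turned over, window up and released on the glass, measured within about 2 mm and 1° of centred and lengthways, and the fingers hold the lever level at about 9 N; no verdict was returned.

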